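Pick out the tired flush button

ROBOT

A 7-joint arm with a two-finger parallel gripper is mounted at the origin on the work surface. World frame = base frame: x ahead of the robot, y to its left, z up, the work surface at z = 0. Lengths are in m, angles in rad, forces in N, time in s.
With the tool pointing down it reaches from about 0.4 to 0.85 m from the base axis. Payload 10.4 kg.
Tool frame: the origin (TCP) lies at the very end of the fingers, on their centre line; the grasp point (between the pads) lies 19 mm behind it (grip_point_offset is the distance from the TCP to the grasp point, in m); z points along the fingers, y is the line along which they close (so a half turn about z gives the same grasp; the last joint's range is limited). The gripper opens to 87 mm and grips with 3 to 60 N. Pads are 19 mm wide; open, the fingers measure 117 mm over their backs; the gripper's body (75 mm by 190 mm) begins 51 mm behind the grasp point.
Start: joints at [1.215, 0.332, -0.065, 1.46, 0.022, 1.35, -0.088], TCP at [0.204, -0.591, 0.223] pointing down, gripper open.
Joint ranges: [-2.6, 2.6], [-0.5, 2.12], [-1.47, 1.34], [0.16, 2.42], [-1.27, 4.41], [0.06, 2.06], [-2.6, 2.6]. Speed limits (rad/s): [2.22, 2.22, 2.79, 2.79, 3.14, 3.14, 3.14].

INTERFACE

Orientations are given as a unit quaternion [x, y, z, w].
In Python, from bench import * gives the robot as it stands.
- The arm moves only by the tool play_rows, never from a script. Its argument "increments" is text: rows parted by semicolons, each of 7 numbers parted by spaces: the turn, a rotation vector about the tool's x, y, z in rad, then the shift along the tool's x, y, z in m, then the opening, from 0 (shut) to 1 (fully open). A call has 1 to 8 rows; each row is the pose to reach, as a shift and turn from the pose commanded when the call began, along the tool's axes at that moment; what a row does not reach only later rows make up. A row lasts 1/10 s, in which the tool goes at most 50 mm and 8.59 degrees, less where a joint would pass 70% of its speed; a pose out of reach is approached as far as the arm can. A call with a gripper value outside its range is refused whole. The fingers move at their own pace and stop on an object; "grip_force" is the grip in N (left out, the last holds). Time passes only in rows, so rows that repeat a pose let the fingers close. It gives the time, the measured TCP pose, the force, the opening and the grip force at its end, in the units of the state.
- read_state(): the state, without advancing time (a new reading comes with each control period).
- camera(name): name is "side" or "top" or "wrist"; returns a dict with "color" (384x512x3 uint8, red, green, blue), "fx", "fy", "cx", "cy" (pixels), "k1" (the pictures are not rectified: a ray, as slopes to the right and down, at radius r is drawn at 1 + k1 r^2 times it, then the intrinsics apply), "camera_from_world" (4x4, takes a point from world to camera coordinates); the wrist camera has in their place "mount" (4x4, takes a point from camera to tool coordinates, whose origin is the TCP and whose axes are the flange's). Camera axes: x right, y down, z forward; pixel columns grow to the right and rows downward; lengths in m; the calibration is good to about 2 mm. A picture is of the moment at which its call begins: read the wrist's pose just before it. There is no depth.
- close_job(): hands the job in; it is judged then, once.
The state is a dict: "time": time; "joint_positions": joint angles; "joint_vel": joint speeds; "joint_torque": joint torques, N m; "ee_pos": TCP position; "eef_rot": TCP orientation; "ft_force": force on the tool from outside, world axes, zero at the start; "torque": the same for the moment, N m; "width": finger opening in m; "grip_force": force on a finger pad.
Only numpy, scipy, OpenCV 4.12 (cv2) and the standard library are available. Lean on these libraries where they do the work, as an engineer would, in place of code of your own. Each camera call takes 0.05 s, during which the arm holds its last target. There are 200 camera calls.

TASK

Test the three sprung push-button cartridges one after the other, starting at the robot's left and going to its right: push each chrome plunger down from above with the same push of about 6 N and hold it for half a second. Then take the one whose plunger sank furthest, which has the tired spring, and stand it upright in the open ceramic dish; leave the other two standing where they are.

Things in the scene. Friction and masses are not known exactly. Their poses are not given: they have to be found in the camera images.
- button_a: One of three look-alike loose cartridges standing upright in a rough left-to-right row, 100 mm or more apart: white base disc 52 mm wide, 6 mm thick; white barrel 36 mm wide up to 50 mm; chrome plunger 26 mm wide, flat top 72 mm up when out. 150 g. Origin: centre of underside, z up; it stands on the ribbed liner, top at z = 3 mm. Which spring it has is not told or visible.
- plunger_a (a joint): How far the chrome plunger of button_a is pressed down into its barrel, in m: 0 = out, 0.018 = bottomed. It springs back when let go. A downward push of 6 N sinks one of the three plungers about 14 mm, one about 7 mm and one about 4 mm.
- button_b: One of three look-alike loose cartridges standing upright in a rough left-to-right row, 100 mm or more apart: white base disc 52 mm wide, 6 mm thick; white barrel 36 mm wide up to 50 mm; chrome plunger 26 mm wide, flat top 72 mm up when out. 150 g. Origin: centre of underside, z up; it stands on the ribbed liner, top at z = 3 mm. Which spring it has is not told or visible.
- plunger_b (a joint): How far the chrome plunger of button_b is pressed down into its barrel, in m: 0 = out, 0.018 = bottomed. It springs back when let go. A downward push of 6 N sinks one of the three plungers about 14 mm, one about 7 mm and one about 4 mm.
- button_c: One of three look-alike loose cartridges standing upright in a rough left-to-right row, 100 mm or more apart: white base disc 52 mm wide, 6 mm thick; white barrel 36 mm wide up to 50 mm; chrome plunger 26 mm wide, flat top 72 mm up when out. 150 g. Origin: centre of underside, z up; it stands on the ribbed liner, top at z = 3 mm. Which spring it has is not told or visible.
- plunger_c (a joint): How far the chrome plunger of button_c is pressed down into its barrel, in m: 0 = out, 0.018 = bottomed. It springs back when let go. A downward push of 6 N sinks one of the three plungers about 14 mm, one about 7 mm and one about 4 mm.
- dish: Small square white ceramic dish, fixed, right (-y) of all three cartridges: 140 x 140 mm outside, 32 mm high, walls and floor 6 mm thick, open on top (128 x 128 mm inside), turned up to 0.2 rad. Its hinged lid is folded far back over its far (+x) edge, rising gently away from the robot. Origin: centre of the underside, at z = 3 mm, z up.
There are look-alikes about, which are no part of the job. Leave any yellow look-alike of the button_c alone.

How it is judged:
On the way, in this order (a step that is already met when the one before it is completed fails the run):
1. the left cartridge's plunger is held down with 3 to 12 N (((world y of button_a above 0.165 m and value of joint plunger_a above 0.0015 m and contact force between the fingers and button_a between 3 and 12 N) or (world y of button_b above 0.165 m and value of joint plunger_b above 0.0015 m and contact force between the fingers and button_b between 3 and 12 N) or (world y of button_c above 0.165 m and value of joint plunger_c above 0.0015 m and contact force between the fingers and button_c between 3 and 12 N))), for 0.2 s.
2. the middle cartridge's plunger is held down with 3 to 12 N (((world y of button_a between 0.015 and 0.165 m and value of joint plunger_a above 0.0015 m and contact force between the fingers and button_a between 3 and 12 N) or (world y of button_b between 0.015 and 0.165 m and value of joint plunger_b above 0.0015 m and contact force between the fingers and button_b between 3 and 12 N) or (world y of button_c between 0.015 and 0.165 m and value of joint plunger_c above 0.0015 m and contact force between the fingers and button_c between 3 and 12 N))), for 0.2 s.
3. the right cartridge's plunger is held down with 3 to 12 N (((world y of button_a below 0.015 m and value of joint plunger_a above 0.0015 m and contact force between the fingers and button_a between 3 and 12 N) or (world y of button_b below 0.015 m and value of joint plunger_b above 0.0015 m and contact force between the fingers and button_b between 3 and 12 N) or (world y of button_c below 0.015 m and value of joint plunger_c above 0.0015 m and contact force between the fingers and button_c between 3 and 12 N))), for 0.2 s.
At the end, for the whole second after the job is handed in: The cartridge whose plunger sinks furthest stands upright (within 10 degrees) and at rest on the floor of the dish (its centre within 55 mm of the dish's centre, its underside less than 12 mm above the dish's underside); the other two stand upright within 20 mm of where they were (horizontal distance between button_b and dish below 0.055 m and z of button_b in the frame of dish between 0 and 0.012 m and angle between each of button_b, button_a, button_c's own z axis and vertical below 0.17 rad and linear speed of button_b below 0.02 m/s and distance of each of button_a, button_c from where it was at the start of the episode below 0.02 m); the robot touches nothing.
It also fails if it takes over 58 s, if anything falls off the work surface, if the arm or the gripper's body presses on something with over 40 N, if the wrist force passes 120 N, or if a joint passes its speed limit or range.

## Working session

There is one attempt and no reset: what is moved stays moved. The work goes in short steps, Python scripts to look and compute and a tool call to move; the robot and the scene stay as the last step left them, time stands still between calls to the robot, and variables do not carry over. Pictures are saved under pics/ and viewed, at most 10 in all, crops included, and the job is handed in when it is done.

Besides the shell and the picture viewer there is one more tool, called after "Call:" as name(argument=value, ...) on one line, values as JSON. play_rows: Moves the arm, as the interface text tells. Its arguments: {"type":"object","properties":{"increments":{"type":"string"},"grip_force":{"type":"number"}},"required":["increments"]}

```bash
mkdir -p pics
python3 - <<'E'
from bench import *
import cv2,pickle,numpy as np
s=read_state();print(s)
d={n:camera(n) for n in("side","top")}
pickle.dump(d,open('cams.pkl','wb'))
for n in d: cv2.imwrite(f'pics/{n}0.png',d[n]['color'][:,:,::-1]); print(n,{k:v for k,v in d[n].items() if k!='color'})
cv2.imwrite('pics/both0.png',np.hstack([cv2.resize(d[n]['color'][:,:,::-1],(400,300)) for n in d]))
E
```

```text
{'time': 0.0, 'joint_positions': array([ 1.2153847 ,  0.33287898, -0.06468783,  1.46094438,  0.02161281,
        1.34989106, -0.08850143]), 'joint_vel': array([ 0.00114809,  0.00112869, -0.00055694, -0.0005807 , -0.00012012,
        0.00021692, -0.0015627 ]), 'joint_torque': array([-6.97111591e-04, -6.23248529e+01,  2.38300773e-02, -3.89888263e+01,
       -6.16456219e-02,  3.96915630e-02,  8.37962830e-05]), 'ee_pos': array([ 0.20404569, -0.5903453 ,  0.22174801]), 'eef_rot': array([ 9.86185317e-01,  1.65644235e-01, -1.58497202e-04, -6.95118238e-04]), 'ft_force': array([ 0.84448281, -0.06120706, -0.38651383]), 'torque': array([ 0.02697949, -0.02962719, -0.03452319]), 'grip_force': 0.0, 'width': 0.08716304330132879}
side {'fx': 431.50079067204484, 'fy': 431.50079067204484, 'cx': 258.54559504861874, 'cy': 185.94154579414285, 'k1': 0.05628708734224158, 'camera_from_world': array([[-0.99822506, -0.05385271, -0.02542865,  0.40678176],
       [-0.00670082,  0.52583322, -0.8505613 ,  0.0469318 ],
       [ 0.05917626, -0.84888121, -0.52526076,  1.14320122],
       [ 0.        ,  0.        ,  0.        ,  1.        ]])}
top {'fx': 419.7402685134009, 'fy': 419.7402685134009, 'cx': 250.37290955179287, 'cy': 192.3902080787071, 'k1': -0.12788551553720287, 'camera_from_world': array([[-0.00137928, -0.99975835, -0.02193931, -0.00538974],
       [-0.99239978,  0.00406806, -0.12298832,  0.39610418],
       [ 0.12304785,  0.02160293, -0.99216558,  1.13838869],
       [ 0.        ,  0.        ,  0.        ,  1.        ]])}
```

View pics/top0.png

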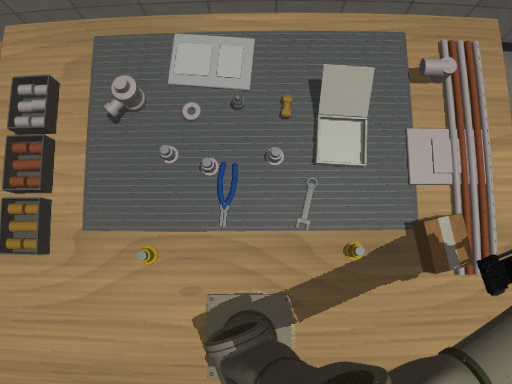

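View pics/side0.png

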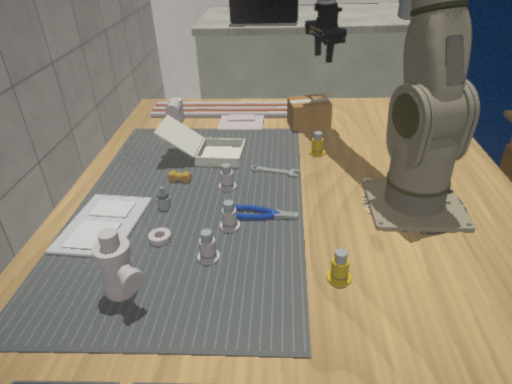

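The white cartridges in the top view are at (168,153), (208,165) and (275,155). The yellow look-alikes at (147,255) and (355,250), the grey peg at (238,101) and the pipe fitting at (125,92) don't fit. I'll confirm this with an enlarged crop.

Run:
```python
import cv2,pickle,numpy as np
d=pickle.load(open('cams.pkl','rb'))
t=d['top']['color'][:,:,::-1];s=d['side']['color'][:,:,::-1]
a=cv2.resize(t[130:190,145:305],(800,300),interpolation=cv2.INTER_CUBIC)
b=cv2.resize(s[155:275,170:330],(400,300),interpolation=cv2.INTER_CUBIC)
c=cv2.resize(t[105:180,305:405],(400,300),interpolation=cv2.INTER_CUBIC)
cv2.imwrite('pics/crop.png',np.vstack([a,np.hstack([b,c])]))
```

```text
(no output)
```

View pics/crop.png

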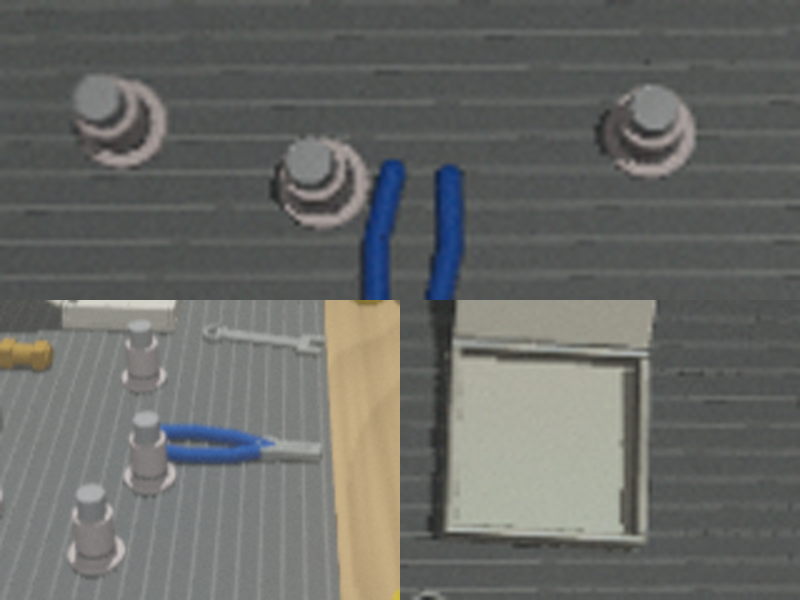

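The crop confirms three white cartridges with chrome plungers. Plunger tops are at crop (99,100), (310,163) and (654,108), disc centres at (121,122), (324,182) and (650,131). The dish rim corners are at about (443,533), (645,543), (648,352) and (455,343).

```bash
cat > h.py <<'E'
import numpy as np,cv2
def ray(c,u,v):
    K=np.array([[c['fx'],0,c['cx']],[0,c['fy'],c['cy']],[0,0,1.]])
    x,y=cv2.undistortPoints(np.array([[[u,v]]],float),K,np.array([c['k1'],0,0,0,0]))[0,0]
    T=c['camera_from_world'];R=T[:3,:3]
    return -R.T@T[:3,3], R.T@np.array([x,y,1])
def onz(c,u,v,z):
    o,r=ray(c,u,v);return o+r*(z-o[2])/r[2]
E
python3 - <<'E'
import pickle
from h import *
np.set_printoptions(precision=4,suppress=True)
d=pickle.load(open('cams.pkl','rb'));t=d['top'];s=d['side']
P=lambda x,y:((x+.5)/5-.5+145,(y+.5)/5-.5+130)
D=lambda x,y:((x-400+.5)/4-.5+305,(y-300+.5)/4-.5+105)
S=lambda x,y:((x+.5)/2.5-.5+170,(y-300+.5)/2.5-.5+155)
for a,b,e,f in[((99,100),(121,122),(91,493),(97,552)),((310,163),(324,182),(147,420),(149,475)),((654,108),(650,131),(140,327),(144,376))]:
    print('plunger',onz(t,*P(*a),.075)[:2],'disc',onz(t,*P(*b),.009)[:2],'side pl',onz(s,*S(*e),.075)[:2],'disc',onz(s,*S(*f),.009)[:2])
q=[onz(t,*D(*p),.035)[:2] for p in[(443,533),(645,543),(648,352),(455,343)]]
print(np.array(q),np.mean(q,0),[np.linalg.norm(q[i]-q[i-1]) for i in range(4)])
n=(q[0]-q[1]);n/=np.linalg.norm(n);print(n,'yaw',np.arctan2(-n[0],n[1]),'centre by near edge',(q[0]+q[1])/2+.07*np.array([n[1],-n[0]]))
# pliers handles
print(onz(t,*P(385,175),.012),onz(t,*P(450,175),.012), onz(t,*P(381,240),.012))
E
```

```text
plunger [0.5078 0.2256] disc [0.5099 0.2278] side pl [0.5075 0.2286] disc [0.5078 0.2296]
plunger [0.472  0.1098] disc [0.474  0.1102] side pl [0.4716 0.1145] disc [0.4737 0.114 ]
plunger [ 0.5009 -0.0749] disc [ 0.5024 -0.0751] side pl [ 0.5002 -0.0689] disc [ 0.5004 -0.0729]
[[ 0.4764 -0.1869]
 [ 0.4691 -0.3279]
 [ 0.6067 -0.3361]
 [ 0.6129 -0.1989]] [ 0.5413 -0.2624] [np.float64(0.13700571851840718), np.float64(0.14115608553353964), np.float64(0.1377929115818122), np.float64(0.13737912226066576)]
[0.0517 0.9987] yaw -0.05176054526151273 centre by near edge [ 0.5427 -0.261 ]
[0.4772 0.0752 0.012 ] [0.477  0.0383 0.012 ] [0.44   0.0771 0.012 ]
```

Call:
play_rows(increments="0 0 0.11 0.045 -0.016 0.002 0; 0 0 0.22 0.09 -0.032 0.005 0; 0 0 0.333 0.135 -0.048 0.01 0; 0 0 0.333 0.18 -0.064 0.015 0; 0 0 0.333 0.225 -0.08 0.02 0; 0 0 0.333 0.27 -0.096 0.025 0; 0 0 0.333 0.315 -0.113 0.03 0; 0 0 0.333 0.358 -0.13 0.04 0", grip_force=20)

```text
time: 0.9
ee_pos: [0.5017, -0.3494, 0.1827]
eef_rot: [1.0, -0.0, 0.0, 0.0]
ft_force: [0.6, -0.7, -0.3]
width: 0.0313
grip_force: 0.0
```

Call:
play_rows(increments="0 0 0 0 -0.048 0 0; 0 0 0 0 -0.096 0 0; 0 0 0 0 -0.144 0 0; 0 0 0 0 -0.192 0 0; 0 0 0 0 -0.24 0.01 0; 0 0 0 0 -0.288 0.02 0; 0 0 0 0 -0.336 0.03 0; 0 0 0 0.003 -0.384 0.04 0")

```text
time: 1.7
ee_pos: [0.5025, 0.0348, 0.1422]
eef_rot: [1.0, -0.0, 0.0, 0.0]
ft_force: [1.0, 0.1, -1.1]
width: 0.0006
grip_force: 0.0
```

Call:
play_rows(increments="0 0 0 0.001 -0.048 0.01 0; 0 0 0 0.002 -0.096 0.02 0; 0 0 0 0.002 -0.144 0.03 0; 0 0 0 0.003 -0.193 0.04 0; 0 0 0 0.003 -0.193 0.05 0; 0 0 0 0.003 -0.193 0.055 0; 0 0 0 0.003 -0.193 0.055 0")

```text
time: 2.4
ee_pos: [0.5059, 0.2247, 0.0865]
eef_rot: [1.0, -0.001, -0.001, 0.001]
ft_force: [0.1, -1.0, -0.1]
width: 0.0006
grip_force: 0.0
```

Call:
play_rows(increments="0 0 0 0.002 -0.002 0.004 0; 0 0 0 0.002 -0.002 0.008 0; 0 0 0 0.002 -0.002 0.010 0; 0 0 0 0.002 -0.002 0.012 0; 0 0 0 0.002 -0.002 0.0135 0; 0 0 0 0.002 -0.002 0.0135 0")

```text
time: 3.0
ee_pos: [0.5083, 0.2279, 0.074]
eef_rot: [1.0, -0.0, 0.0, 0.0]
ft_force: [-0.5, -0.6, 1.1]
width: 0.0007
grip_force: 0.4
```

Call:
play_rows(increments="0 0 0 0 0 0.001 0; 0 0 0 0 0 0.002 0; 0 0 0 0 0 0.003 0; 0 0 0 0 0 0.003 0")

```text
time: 3.4
ee_pos: [0.5083, 0.2281, 0.071]
eef_rot: [1.0, -0.0, 0.0, 0.0]
ft_force: [-0.4, -1.3, 2.1]
width: 0.0007
grip_force: 1.0
```

Call:
play_rows(increments="0 0 0 0 0 0.001 0; 0 0 0 0 0 0.002 0; 0 0 0 0 0 0.003 0; 0 0 0 0 0 0.003 0; 0 0 0 0 0 0.003 0")

```text
time: 3.9
ee_pos: [0.5083, 0.2281, 0.0681]
eef_rot: [1.0, -0.0, 0.0, 0.0]
ft_force: [0.4, -1.5, 3.1]
width: 0.0005
grip_force: 1.6
```

Call:
play_rows(increments="0 0 0 0 0 0.0015 0; 0 0 0 0 0 0.003 0; 0 0 0 0 0 0.0045 0; 0 0 0 0 0 0.006 0; 0 0 0 0 0 0.006 0; 0 0 0 0 0 0.006 0")

```text
time: 4.5
ee_pos: [0.5084, 0.2281, 0.0621]
eef_rot: [1.0, -0.0, 0.0, 0.0]
ft_force: [-0.8, -1.7, 6.3]
width: 0.0006
grip_force: 2.8
```

Call:
play_rows(increments="0 0 0 0 0 0 0; 0 0 0 0 0 0 0; 0 0 0 0 0 0 0; 0 0 0 0 0 0 0; 0 0 0 0 0 0 0; 0 0 0 0 0 0 0")

```text
time: 5.1
ee_pos: [0.5083, 0.2281, 0.0621]
eef_rot: [1.0, -0.0, 0.0, 0.0]
ft_force: [-0.7, -2.2, 5.6]
width: 0.0008
grip_force: 2.8
```

The left plunger sank about 13 mm at about 6 N, so it looks like the tired spring. Next is the middle one.

Call:
play_rows(increments="0 0 0 0 0 -0.02 0; 0 0 0 0 0 -0.04 0; 0 0 0 -0.012 0.04 -0.044 0; 0 0 0 -0.024 0.08 -0.044 0; 0 0 0 -0.036 0.116 -0.044 0; 0 0 0 -0.036 0.116 -0.030 0; 0 0 0 -0.036 0.116 -0.018 0; 0 0 0 -0.036 0.116 -0.018 0")

```text
time: 5.9
ee_pos: [0.4709, 0.1129, 0.0781]
eef_rot: [1.0, 0.001, -0.002, -0.0]
ft_force: [0.2, -0.0, -0.1]
width: 0.0004
grip_force: 0.0
```

Call:
play_rows(increments="0 0 0 0 0 0.003 0; 0 0 0 0 0 0.005 0; 0 0 0 0 0 0.0065 0; 0 0 0 0 0 0.008 0; 0 0 0 0 0 0.008 0")

```text
time: 6.4
ee_pos: [0.4724, 0.1126, 0.0722]
eef_rot: [1.0, 0.0, 0.0, -0.0]
ft_force: [-0.5, 2.2, 3.5]
width: 0.0004
grip_force: 1.6
```

Call:
play_rows(increments="0 0 0 0 0 0.001 0; 0 0 0 0 0 0.002 0; 0 0 0 0 0 0.002 0; 0 0 0 0 0 0.002 0")

```text
time: 6.8
ee_pos: [0.4724, 0.1123, 0.0702]
eef_rot: [1.0, -0.0, 0.0, -0.0]
ft_force: [-0.2, 1.8, 4.8]
width: 0.0003
grip_force: 2.5
```

Call:
play_rows(increments="0 0 0 0 0 0.001 0; 0 0 0 0 0 0.001 0; 0 0 0 0 0 0.001 0; 0 0 0 0 0 0.001 0; 0 0 0 0 0 0.001 0; 0 0 0 0 0 0.001 0")

```text
time: 7.4
ee_pos: [0.4724, 0.1123, 0.0693]
eef_rot: [1.0, -0.0, 0.0, -0.0]
ft_force: [-0.5, 2.1, 5.6]
width: 0.0004
grip_force: 2.8
```

Call:
play_rows(increments="0 0 0 0 0 -0.02 0; 0 0 0 0 0.015 -0.035 0; 0 0 0 0.008 0.06 -0.035 0; 0 0 0 0.016 0.105 -0.035 0; 0 0 0 0.024 0.15 -0.035 0; 0 0 0 0.0285 0.185 -0.03 0; 0 0 0 0.0285 0.185 -0.01 0; 0 0 0 0.0285 0.185 -0.010 0")

```text
time: 8.2
ee_pos: [0.4984, -0.0743, 0.0765]
eef_rot: [1.0, -0.001, -0.002, -0.0]
ft_force: [0.0, 1.6, 0.6]
width: 0.0003
grip_force: 0.0
```

Call:
play_rows(increments="0 0 0 0 0 0.002 0; 0 0 0 0 0 0.004 0; 0 0 0 0 0 0.0055 0; 0 0 0 0 0 0.007 0; 0 0 0 0 0 0.007 0")

```text
time: 8.7
ee_pos: [0.501, -0.0723, 0.0725]
eef_rot: [1.0, 0.0, 0.0, -0.0]
ft_force: [-0.9, 2.9, 5.5]
width: 0.0005
grip_force: 2.4
```

Call:
play_rows(increments="0 0 0 0 0 0.0005 0; 0 0 0 0 0 0.0005 0; 0 0 0 0 0 0.0005 0; 0 0 0 0 0 0.0005 0; 0 0 0 0 0 0.0005 0; 0 0 0 0 0 0.0005 0")

```text
time: 9.3
ee_pos: [0.5011, -0.0725, 0.072]
eef_rot: [1.0, 0.0, 0.0, -0.0]
ft_force: [-0.7, 1.9, 5.1]
width: 0.0006
grip_force: 2.7
```

The right plunger sank about 3 mm, the middle about 6 mm and the left about 13 mm, so the left cartridge is the one to move. I'm going back to grasp it.

Call:
play_rows(increments="0 0 0 0 0 -0.025 0; 0 0 0 0 0 -0.05 0; 0 0 0 0 -0.04 -0.065 0; 0 0 0 0.001 -0.085 -0.07 0; 0 0 0 0.002 -0.13 -0.07 0; 0 0 0 0.003 -0.175 -0.07 0; 0 0 0 0.005 -0.22 -0.07 0.5; 0 0 0 0.007 -0.265 -0.07 1")

```text
time: 10.1
ee_pos: [0.5077, 0.1935, 0.1416]
eef_rot: [1.0, -0.0, 0.0, 0.0]
ft_force: [1.7, -0.2, 0.1]
width: 0.0096
grip_force: 0.0
```

Call:
play_rows(increments="0 0 0 0 -0.0355 0 1; 0 0 0 0 -0.0355 0 1; 0 0 0 0 -0.0355 0 1; 0 0 0 0 -0.0355 0 1; 0 0 0 0 -0.0355 0 1")

```text
time: 10.6
ee_pos: [0.5081, 0.226, 0.1414]
eef_rot: [1.0, -0.001, 0.0, 0.0]
ft_force: [0.6, 1.0, 0.6]
width: 0.0489
grip_force: 0.0
```

Run:
```python
from bench import *
import cv2,numpy as np
s=read_state();print(s['ee_pos'],s['width'])
w=camera('wrist');t=camera('side');print(w['mount'])
cv2.imwrite('pics/w1.png',np.hstack([cv2.resize(x['color'][:,:,::-1],(400,300)) for x in(w,t)]))
```

```text
[0.5081197  0.22602383 0.14144256] 0.04886546078769676
[[ 7.97867335e-04 -9.64678284e-01 -2.63429634e-01  7.22762851e-02]
 [ 9.99999606e-01  6.67368741e-04  5.84865443e-04  1.03944503e-04]
 [-3.88402289e-04 -2.63429996e-01  9.64678437e-01 -1.61497023e-01]
 [ 0.00000000e+00  0.00000000e+00  0.00000000e+00  1.00000000e+00]]
```

View pics/w1.png

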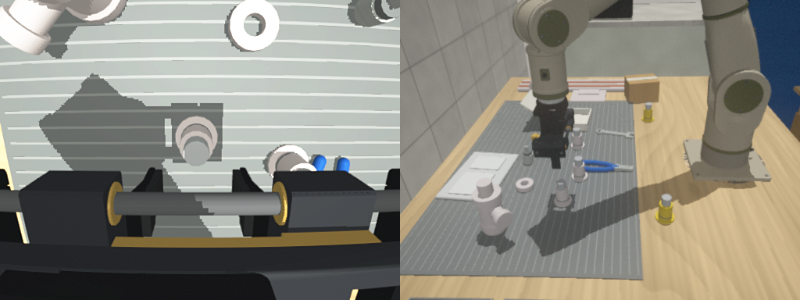

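Left is the wrist view: the cartridge stands at (196,140), about midway between the fingertips at columns 155 and 240. The side view shows all three cartridges upright. Descending to grasp.

Call:
play_rows(increments="0 0 0 0 0 0.02 1; 0 0 0 0 0 0.04 1; 0 0 0 0 0 0.045 1; 0 0 0 0 0 0.065 1; 0 0 0 0 0 0.085 1; 0 0 0 0 0 0.105 1; 0 0 0 0 0 0.119 1; 0 0 0 0 0 0.119 1")

```text
time: 11.5
ee_pos: [0.5069, 0.2269, 0.0212]
eef_rot: [1.0, -0.0, -0.001, 0.001]
ft_force: [0.2, -0.0, 0.5]
width: 0.0869
grip_force: 0.0
```

Call:
play_rows(increments="0 0 0 0 0 0 0.3; 0 0 0 0 0 0 0.3; 0 0 0 0 0 0 0.3; 0 0 0 0 0 0 0.3; 0 0 0 0 0 0 0.3; 0 0 0 0 0 0 0.3; 0 0 0 0 0 0 0.3; 0 0 0 0 0 0 0.3", grip_force=15)

```text
time: 12.3
ee_pos: [0.5077, 0.2276, 0.0225]
eef_rot: [1.0, -0.0, 0.0, 0.0]
ft_force: [0.6, 0.5, 0.4]
width: 0.0358
grip_force: 15.0
```

Call:
play_rows(increments="0 0 0 0 0 -0.01 0.3; 0 0 0 0 0 -0.03 0.3; 0 0 0 0 0 -0.06 0.3; 0 0 0 0 0 -0.09 0.3; 0 0 0 0 0 -0.115 0.3; 0 0 0 0.002 0.02 -0.12 0.3; 0 0 0 0.005 0.055 -0.12 0.3; 0 0 0 0.008 0.095 -0.12 0.3")

```text
time: 13.1
ee_pos: [0.5155, 0.1328, 0.1435]
eef_rot: [1.0, 0.001, 0.001, -0.0]
ft_force: [1.1, -0.1, -2.1]
width: 0.0355
grip_force: 15.0
```

Call:
play_rows(increments="0 0 0 0.003 0.045 0 0.3; 0 0 0 0.006 0.09 0 0.3; 0 0 0 0.009 0.135 0 0.3; 0 0 0 0.012 0.18 0 0.3; 0 0 0 0.015 0.225 0 0.3; 0 0 0 0.018 0.27 0 0.3; 0 0 0 0.02 0.315 0 0.3; 0 0 0 0.022 0.355 0 0.3")

```text
time: 13.9
ee_pos: [0.5373, -0.2248, 0.1432]
eef_rot: [1.0, -0.0, 0.0, 0.0]
ft_force: [1.1, 0.0, -0.9]
width: 0.0359
grip_force: 15.0
```

Call:
play_rows(increments="0 0 0 0 0.02 0 0.3; 0 0 0 0 0.0385 0 0.3; 0 0 0 0 0.0385 0 0.3; 0 0 0 0 0.0385 0 0.3")

```text
time: 14.3
ee_pos: [0.5378, -0.2598, 0.1427]
eef_rot: [1.0, 0.0, 0.0, -0.0]
ft_force: [1.0, -0.5, -2.3]
width: 0.0355
grip_force: 15.0
```

Run:
```python
from bench import *
import cv2,numpy as np
s=read_state();print(s['ee_pos'],s['width'])
w=camera('wrist');t=camera('side')
cv2.imwrite('pics/w2.png',np.hstack([cv2.resize(x['color'][:,:,::-1],(400,300)) for x in(w,t)]))
```

```text
[ 0.53784654 -0.25983193  0.14269181] 0.03551372508663228
```

View pics/w2.png

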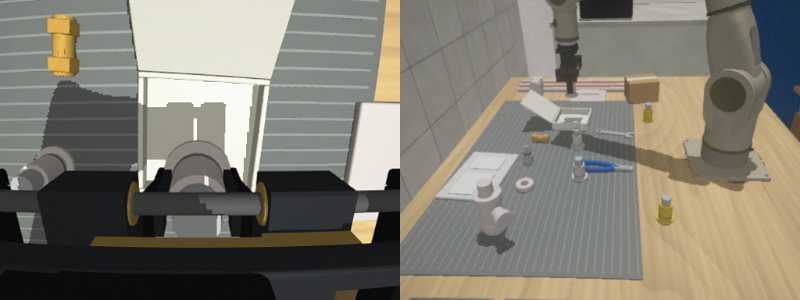

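The cartridge hangs upright at wrist (197,170), centred between the dish's side walls at about columns 140 and 262. The other two are still standing. Lowering.

Call:
play_rows(increments="0 0 0 0 0 0.02 0.3; 0 0 0 0 0 0.045 0.3; 0 0 0 0 0 0.07 0.3; 0 0 0 0 0 0.09 0.3; 0 0 0 0 0 0.1 0.3; 0 0 0 0 0 0.107 0.3; 0 0 0 0 0 0.107 0.3; 0 0 0 0 0 0.107 0.3")

```text
time: 15.2
ee_pos: [0.5383, -0.2609, 0.0365]
eef_rot: [1.0, 0.0, 0.001, 0.0]
ft_force: [0.6, 0.1, -0.7]
width: 0.0361
grip_force: 15.0
```

Call:
play_rows(increments="0 0 0 0 0 0.002 0.3; 0 0 0 0 0 0.004 0.3; 0 0 0 0 0 0.0055 0.3; 0 0 0 0 0 0.0065 0.3; 0 0 0 0 0 0.0065 0.3")

```text
time: 15.7
ee_pos: [0.5375, -0.2609, 0.0289]
eef_rot: [1.0, -0.0, -0.0, -0.0]
ft_force: [0.2, 0.5, -0.5]
width: 0.0358
grip_force: 15.0
```

Call:
play_rows(increments="0 0 0 0 0 0.0005 0.48; 0 0 0 0 0 0.0005 0.55; 0 0 0 0 0 0.0005 0.65; 0 0 0 0 0 0.0005 0.65; 0 0 0 0 0 0.0005 0.65; 0 0 0 0 0 0.0005 0.65; 0 0 0 0 0 0.0005 0.65")

```text
time: 16.4
ee_pos: [0.5376, -0.2609, 0.0286]
eef_rot: [1.0, -0.0, 0.0, 0.0]
ft_force: [0.2, -0.3, 0.1]
width: 0.0562
grip_force: 0.0
```

Call:
play_rows(increments="0 0 0 0 0 -0.01 0.65; 0 0 0 0 0 -0.03 0.65; 0 0 0 0 0 -0.06 0.65; 0 0 0 0 0 -0.1 0.65; 0 0 0 0 0 -0.14 0.65; 0 0 0 -0.03 0.03 -0.15 0.65; 0 0 0 -0.07 0.06 -0.15 0.65; 0 0 0 -0.11 0.09 -0.15 0.65")

```text
time: 17.2
ee_pos: [0.4267, -0.3517, 0.18]
eef_rot: [1.0, 0.0, 0.001, 0.001]
ft_force: [0.6, -0.1, -0.7]
width: 0.0565
grip_force: 0.0
```

Call:
play_rows(increments="0 0 0 -0.03 0.03 0 0.65; 0 0 0 -0.06 0.06 0 0.65; 0 0 0 -0.06 0.1 0 0.65; 0 0 0 -0.06 0.14 0 0.65; 0 0 0 -0.06 0.14 0 0.65")

```text
time: 17.7
ee_pos: [0.365, -0.4957, 0.1787]
eef_rot: [1.0, -0.003, -0.0, 0.001]
ft_force: [0.5, -0.6, -0.1]
width: 0.057
grip_force: 0.0
```

Run:
```python
from bench import *
import cv2,numpy as np
s=read_state();print(s['ee_pos'],s['width'],s['time'])
w=camera('top');t=camera('side')
cv2.imwrite('pics/f.png',np.hstack([cv2.resize(x['color'][:,:,::-1],(400,300)) for x in(w,t)]))
```

```text
[ 0.36504465 -0.49573692  0.17865296] 0.05701701041077128 17.7
```

View pics/f.png

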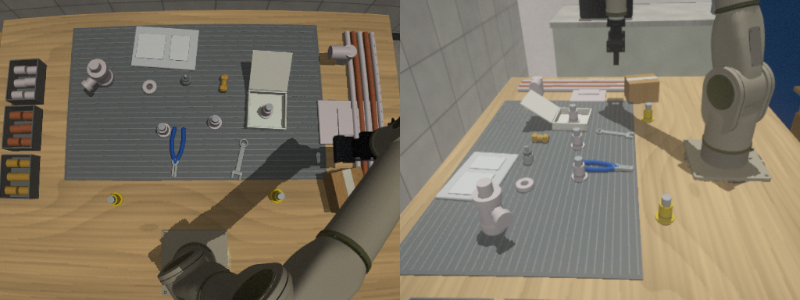

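The cartridge stands upright in the dish (top view (266,110), side view (573,112)). The other two haven't moved, and the arm is clear of everything.

```bash
python3 -c "
from bench import *
print(close_job())"
```

```text
the job is handed in; nothing more can be done
None
```

I pushed all three plungers from left to right, holding each at about 5 to 6 N; the left cartridge sank furthest (about 13 mm, against 6 mm and 3 mm), so I stood it upright in the dish, left the other two where they were, and handed the job in at about 18 s.

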